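Lock up the mahjong stakes

TASK

The game is over: put every coin tube that stands on the table into the open cash box, shut the lid and lock it with the key from the wooden block: hold the key upright in the keyhole, pressing and turning it a little until it drops fully in, then turn it clockwise to the stop. Draw the key out and put it back, fully down, in the block's middle hole, and push the box across the table, without lifting or tipping it, until the whole box stands on the felt mat. Leave all other things on the table where they are.

Things in the scene. Friction and masses are not known exactly. Their poses are not given: they have to be found in the camera images.
- cashbox: grey enamelled steel cash box, loose on the table, standing open; 130 mm deep (x) by 180 mm wide (y), base tray 62 mm high with 3 mm walls and floor, 85 mm high with its lid shut; about 0.75 kg empty. Origin at the centre of its underside, z up, -x is its front, +x its hinge side
- lid (a joint): the cash box lid's hinge, along the far (+x) top edge of the base tray (at x = +65 mm, z = 62 mm in the box's frame). 0 is shut, 1.8 rad leaned back past upright (its stop). It rests leaned back; brought forward past upright it sinks shut slowly by its own weight (damped hinge)
- lid_edge (a point): middle of the lid's outer front edge, 130 mm from the hinge line; open, it is the middle of the lid's upper edge, about 190 mm above the table. The lid is 23 mm thick, its outer face turned to +x when open. A flat-folded wire handle, 90 mm long in y, lies on the outer face 46 mm from the hinge, 6 mm proud
- plug (a joint): the round lock plug in the lid: 0 unlocked, 1.5 rad locked (its stop). It turns clockwise seen from above with the lid shut, stays where it is left, and needs about 0.06 N m to turn; a lightly pressed key that has not dropped in hardly turns it. At the stop a cam under it catches a small lip inside the front wall and holds the lid shut
- lock_face (a point): centre of the lock plug's brass face, flush with the lid's outer face, 30 mm from the lid's front edge on the middle line; 85 mm above the table with the lid shut. z points out of the lid along the plug's axis; x runs along the key slot and turns with the plug (at plug angle 0 it is the box's x). A look-only steel ring 39 mm across surrounds it
- keyhole (a point): centre of the keyhole's lower end, 20 mm below the plug's face on its axis. The keyhole goes right through the plug: a 10 mm square hole crossed by a slot 20.5 mm long (x of lock_face) and 5.6 mm wide; free space lies below it
- key: double-bit safe key, 45 g, standing blade-down in the middle hole of the wooden block. Origin at the centre of the underside of its round collar (25 mm across, 4 mm thick), z up along the key. Its black plastic bow, 28 mm wide in x and 10 mm thick in y, stands 8 to 36 mm above the origin: grip it across the 10 mm
- key_tip (a point): rounded lower tip of the key's 7 mm round stem, 30 mm below the collar. Two bits, together 17 mm wide in x and 3 mm thick, stand on the stem 6 to 20 mm below the collar, so the bare last 10 mm enters the keyhole first. The bits stop on the plug's face (collar 20 mm above it) until they line up with the slot, either way round
- key_bow (a point): centre of the key's bow, 22 mm above the collar's underside. Once the bits line up with the slot (within about 8 degrees) the pressed key drops 20 mm until its collar rests on the plug, then turns the plug with it; ease the turn off first and it draws straight out at any plug angle
- block: dark wooden desk block, fixed, 60 mm (x) by 120 mm (y) by 50 mm high, with a square hole in the middle and two 12 mm pencil holes 40 mm to either side; origin at the centre of its underside
- block_hole0 (a point): centre of the mouth of the block's middle hole, on its top face (50 mm up): 20 mm square, 42 mm deep; the key fits in at any turn and rests on its collar
- tube1: a coin tube: ten coins in a clear plastic cylinder with white end caps, standing upright on the table; 28 mm diameter, 38 mm tall, about 130 g; origin at the centre of its lower end, z along its axis. One of up to four alike tubes (None when it is not in this run)
- tube2: a coin tube: ten coins in a clear plastic cylinder with white end caps, standing upright on the table; 28 mm diameter, 38 mm tall, about 130 g; origin at the centre of its lower end, z along its axis. One of up to four alike tubes (None when it is not in this run)
- tube3: a coin tube: ten coins in a clear plastic cylinder with white end caps, standing upright on the table; 28 mm diameter, 38 mm tall, about 130 g; origin at the centre of its lower end, z along its axis. One of up to four alike tubes (None when it is not in this run)
- tube4: a coin tube: ten coins in a clear plastic cylinder with white end caps, standing upright on the table; 28 mm diameter, 38 mm tall, about 130 g; origin at the centre of its lower end, z along its axis. One of up to four alike tubes (None when it is not in this run)
- mat: thin dark blue felt mat with a grey hem, lying flat (fixed, 1 mm), 210 mm (x) by 260 mm (y), where the cash box is kept; origin at its centre
- corner_fl (a point): front (-x) left (+y) bottom corner of the cash box
- corner_fr (a point): front (-x) right (-y) bottom corner of the cash box
- corner_bl (a point): hinge-side (+x) left (+y) bottom corner of the cash box
- corner_br (a point): hinge-side (+x) right (-y) bottom corner of the cash box
- bull: cast-iron bull figurine, 120 mm long, 88 mm high, a bystander; origin under its centre
- bell: brass hand bell standing upright, 68 mm across, 114 mm high, a bystander; origin under its centre
- tumbler: jade-green glass tumbler, 72 mm across, 100 mm high, a bystander; origin under its centre
- magnifier: magnifying glass lying flat, lens ring 84 mm across, amber horn handle 100 mm long to its -x, a bystander; origin under the lens centre

How it is judged (in metres and radians):
On the way, in this order (a step that is already met when the one before it is completed fails the run):
1. every coin tube is in the cash box (x of tube1 in the frame of cashbox between -0.064 and 0.064 m and y of tube1 in the frame of cashbox between -0.089 and 0.089 m and z of each of tube1, tube2, tube3, tube4 in the frame of cashbox below 0.045 m and x of tube2 in the frame of cashbox between -0.064 and 0.064 m and y of tube2 in the frame of cashbox between -0.089 and 0.089 m and x of tube3 in the frame of cashbox between -0.064 and 0.064 m and y of tube3 in the frame of cashbox between -0.089 and 0.089 m and x of tube4 in the frame of cashbox between -0.064 and 0.064 m and y of tube4 in the frame of cashbox between -0.089 and 0.089 m), for 0.2 s.
2. the lid is shut, with the tubes inside (all of step 1 and value of joint lid below 0.04 rad), for 0.2 s.
3. the key has dropped fully into the lock, with the lid shut (z of key in the frame of lock_face below 0.005 m and distance between key and lock_face below 0.008 m and angle between the z axis of key and the z axis of lock_face, either way round below 0.12 rad and angle between the x axis of key and the x axis of lock_face, either way round below 0.4 rad and value of joint lid below 0.04 rad), for 0.2 s.
4. the lock is turned clockwise to its stop by the key in it (all of step 3 and value of joint plug above 1.35 rad), for 0.2 s.
At the end, for the whole second after the job is handed in: all coin tubes inside the cash box, lid shut (below 0.04 rad), lock turned to its stop (above 1.35 rad), key standing fully down in the block's middle hole (collar within 5 mm of the block's top), all four bottom corners of the box over the felt mat (2 mm allowance), everything at rest (all of step 2 and value of joint plug above 1.35 rad and horizontal distance between key and block_hole0 below 0.01 m and z of key in the frame of block between 0.045 and 0.055 m and angle between key's own z axis and vertical below 0.15 rad and x of corner_fl in the frame of mat between -0.107 and 0.107 m and y of corner_fl in the frame of mat between -0.132 and 0.132 m and x of corner_fr in the frame of mat between -0.107 and 0.107 m and y of corner_fr in the frame of mat between -0.132 and 0.132 m and x of corner_bl in the frame of mat between -0.107 and 0.107 m and y of corner_bl in the frame of mat between -0.132 and 0.132 m and x of corner_br in the frame of mat between -0.107 and 0.107 m and y of corner_br in the frame of mat between -0.132 and 0.132 m and linear speed of each of cashbox, key below 0.01 m/s and angle between cashbox's own z axis and vertical below 0.05 rad); the robot touches nothing.
It fails at once if the cash box is lifted off the table or tipped (height (world z) of cashbox above 0.012 m or angle between cashbox's own z axis and vertical above 0.12 rad).
It fails at once if a bystander (bull, bell, tumbler, magnifying glass) is moved by more than 3 cm (distance of any of bull, bell, tumbler, magnifier from where it was at the start of the episode above 0.03 m).
It fails at once if the bell or the tumbler is knocked over (angle between any of bell, tumbler's own z axis and vertical above 0.5 rad).
Of tube1, tube2, tube3, tube4 only 2 to 4 are there at a start; the rules pass over those that are not, and their reading is None.
At some moment in a run one of tube1, tube2, tube3, tube4 may be knocked a few centimetres aside while the robot is not near it.
It also fails if it takes over 210 s, if anything falls off the work surface, if the arm or the gripper's body presses on something with over 40 N, if the wrist force passes 120 N, or if a joint passes its speed limit or range.

ROBOT

A 6-joint arm with a two-finger parallel gripper is mounted at the origin on the work surface. World frame = base frame: x ahead of the robot, y to its left, z up, the work surface at z = 0. Lengths are in mm, angles in rad, forces in N, time in s.
With the tool pointing down it reaches from about 200 to 875 mm from the base axis. Payload 3.4 kg.
Tool frame: the origin (TCP) lies at the centre of the arm's flange, where the gripper is bolted on; the fingertips stand 199 mm ahead of it and the grasp point (between the pads) lies 180 mm ahead of it; z points along the fingers, y is the line along which they close (so a half turn about z gives the same grasp; the last joint's range is limited). The gripper opens to 94 mm and grips with 3 to 60 N. Pads are 16 mm wide; open, the fingers measure 119 mm over their backs; the gripper's body (75 mm by 177 mm) begins 78 mm behind the grasp point.
Start: joints at [1.031, 0.276, 1.505, -0, 1.361, -0.121], TCP at [233.844, 525.32, 404.693] pointing down, gripper open.
Joint ranges: [-2.89, 2.89], [-0.75, 2.08], [0.22, 2.7], [-1.18, 4.32], [0.11, 2.71], [-2.7, 2.7]. Speed limits (rad/s): [2.57, 2.57, 3.14, 3.14, 3.14, 3.14].

INTERFACE

Orientations are given as [roll, pitch, yaw] about the fixed x, y, z axes, in that order (R = Rz(yaw) Ry(pitch) Rx(roll)).
In Python, from rig import env gives the robot as it stands. The module is installed in compiled form; this text tells all that it offers.
- The arm moves only by the tool drive_tool, never from a script. Its argument "plan" is a list of rows, each a list of 7 numbers: the shift along the tool's x, y, z in cm, then the turn, a rotation vector about the tool's x, y, z in degrees, then the opening, from -1 (shut) to 1 (fully open), so that 0 is half open. A call has 1 to 10 rows; each row shifts and turns the commanded pose from where the row before left it, along the tool's axes as they then stand; what a row does not reach is not made up. A row lasts 1/10 s, in which the tool goes at most 50 mm and 8.59 degrees, less where a joint would pass 70% of its speed; a pose out of reach is approached as far as the arm can. A call is refused whole if a number of a shift passes 5 or a number of a turn 8.59, either way. A call with a gripper value outside its range is refused whole. The fingers move at their own pace and stop on an object; "squeeze" is the grip in N (left out, the last holds). Time passes only in rows, so rows that do not move let the fingers close. It gives the time, the measured TCP pose, the force, the opening and the grip force at its end, in the units of the state.
- env.sense(): the state, without advancing time (a new reading comes with each control period).
- env.camera(name): name is "scene" or "top" or "wrist"; returns the picture (420x560x3 uint8, red, green, blue); there is no depth.
- env.get_calibration(name): a dict with "intrinsics" (3x3 intrinsics, pixels), "T" (4x4, takes a point from camera to world coordinates). Camera axes: x right, y up, looking along -z (the intrinsics and any distortion apply to the point x, -y, -z); pixel columns grow to the right and rows downward; lengths in mm; the calibration is good to about 2 mm. A picture is of the moment at which its call begins: read the wrist's pose just before it. get_calibration takes no time and is no camera call; for the wrist camera it gives the pose at the moment of the call.
- env.close_job(): hands the job in; it is judged then, once.
The state is a dict: "t": time; "qpos": joint angles; "qvel": joint speeds; "joint_torque": joint torques, N m; "ee_pos": TCP position; "ee_rot": TCP orientation; "force": force on the tool from outside, world axes, zero at the start; "ft_torque": the same for the moment, N m; "opening": opening from 0.0 (shut) to 1.0 (fully open); "gripper_force": force on a finger pad.
Only numpy, scipy, OpenCV 4.12 (cv2) and the standard library are available. Lean on these libraries where they do the work, as an engineer would, in place of code of your own. Each camera call takes 0.05 s, during which the arm holds its last target. There are 200 camera calls.

## Working session

There is one attempt and no reset: what is moved stays moved. The work goes in short steps, Python scripts to look and compute and a tool call to move; the robot and the scene stay as the last step left them, time stands still between calls to the robot, and variables do not carry over. Pictures are saved under pics/ and viewed, at most 17 in all, crops included, and the job is handed in when it is done.

Besides the shell and the picture viewer there is one more tool, called after "Call:" as name(argument=value, ...), one argument or row to a line, values as JSON. drive_tool: Moves the arm, as the interface text tells. Its arguments: {"type":"object","properties":{"plan":{"type":"array"},"squeeze":{"type":"number"}},"required":["plan"]}

```bash
mkdir -p pics
cat > h.py <<'E'
import numpy as np, cv2
from rig import env
from scipy.spatial.transform import Rotation as R
def snap(n,f=None):
    c=env.get_calibration(n); im=env.camera(n)
    if f: cv2.imwrite('pics/'+f,cv2.cvtColor(im,cv2.COLOR_RGB2BGR))
    return im,c
def ray(c,u,v):
    K=np.array(c['intrinsics']);T=np.array(c['T'])
    d=np.linalg.inv(K)@[u,v,1]; d=T[:3,:3]@[d[0],-d[1],-d[2]]
    return T[:3,3],d/np.linalg.norm(d)
def onz(c,u,v,z):
    o,d=ray(c,u,v); return o+d*(z-o[2])/d[2]
def proj(c,p):
    K=np.array(c['intrinsics']);T=np.array(c['T'])
    q=T[:3,:3].T@(np.array(p)-T[:3,3]); q=K@[q[0],-q[1],-q[2]]; return q[:2]/q[2]
def two(c1,p1,c2,p2):
    o1,d1=ray(c1,*p1);o2,d2=ray(c2,*p2)
    s=np.linalg.lstsq(np.c_[d1,-d2],o2-o1,rcond=None)[0]
    a,b=o1+d1*s[0],o2+d2*s[1]; return (a+b)/2,np.linalg.norm(a-b)
E
python3 - <<'E'
from h import *
for n in ['scene','top','wrist']:
    im,c=snap(n,n+'0.png'); print(n,{k:(np.round(v,2).tolist() if k in('intrinsics','T') else v) for k,v in c.items()})
print(env.sense())
E
```

```text
scene {'intrinsics': [[419.63, 0.0, 284.5], [0.0, 419.63, 199.49], [0.0, 0.0, 1.0]], 'T': [[-0.6, -0.55, 0.58, 1262.17], [0.8, -0.42, 0.42, 453.35], [0.01, 0.72, 0.7, 906.58], [0.0, 0.0, 0.0, 1.0]]}
top {'intrinsics': [[413.62, 0.0, 281.08], [0.0, 413.62, 204.49], [0.0, 0.0, 1.0]], 'T': [[0.01, 0.99, -0.11, 481.96], [-1.0, 0.01, -0.0, -44.86], [-0.0, 0.11, 0.99, 1122.57], [0.0, 0.0, 0.0, 1.0]]}
wrist {'intrinsics': [[301.05, 0.0, 282.84], [0.0, 301.05, 205.69], [0.0, 0.0, 1.0]], 'T': [[0.41, -0.89, -0.21, 173.36], [0.91, 0.4, 0.09, 551.79], [-0.0, -0.23, 0.97, 384.0], [0.0, 0.0, 0.0, 1.0]]}
{'t': 0.15, 'qpos': array([ 1.03101922e+00,  2.76495163e-01,  1.50578563e+00, -2.54028573e-05,
        1.36066236e+00, -1.20975808e-01]), 'qvel': array([-0.00126844, -0.0004871 , -0.0048076 , -0.00018287, -0.00075127,
        0.00117105]), 'joint_torque': array([ 9.47323788e-04, -4.04926407e+01, -2.37431806e+01,  7.01973494e-02,
        3.15878098e-02, -7.30260422e-05]), 'ee_pos': array([233.76931926, 525.20817097, 403.99992607]), 'ee_rot': array([-3.14024902e+00, -1.38325120e-04,  2.72279658e+00]), 'force': array([-0.64629216,  0.79107381,  0.85705423]), 'ft_torque': array([ 0.03461114, -0.00446372, -0.00415563]), 'gripper_force': 0.0, 'opening': 0.9987878576769355}
```

View pics/top0.png

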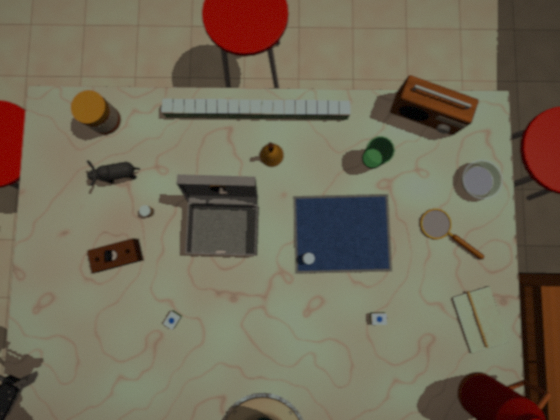

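View pics/scene0.png

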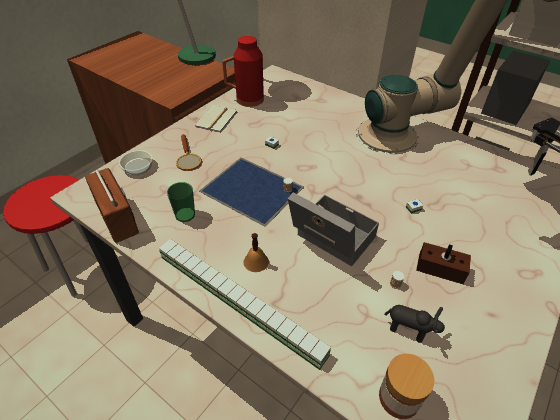

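The top view shows tubes at (145,211) and (308,259, on the mat), the box at about (220,225) with its lid at (218,188), the mat centred near (342,233), the block at (115,256) with the key at (110,255), the bell at (271,155) and the tumbler at (377,153). The scene view shows the same tubes at (398,278) and (288,185), so only two are present.

Run:
```python
from h import *
ims={n:snap(n) for n in('top','scene')}
t,c=ims['top'];s,cs=ims['scene']
hsv=cv2.cvtColor(t,cv2.COLOR_RGB2HSV)
def blobs(m,amin,roi=None):
    n,l,st,ce=cv2.connectedComponentsWithStats(m.astype(np.uint8))
    return [(ce[i].round(1),st[i]) for i in range(1,n) if st[i][4]>=amin]
# mat
m=cv2.inRange(hsv,(95,80,20),(130,255,255))
for ce,st in blobs(m,1000):
    x,y,w,h,a=st
    cn=max(cv2.findContours(m,0,2)[0],key=cv2.contourArea); r=cv2.minAreaRect(cn)
    print('mat',[onz(c,u,v,1)[:2].round(0) for u,v in cv2.boxPoints(r)], 'ctr',onz(c,*r[0],1).round(0))
# block
m=cv2.inRange(hsv,(0,90,10),(15,255,140)); m[:230]=0;m[280:]=0;m[:,160:]=0
m=cv2.morphologyEx(m,cv2.MORPH_CLOSE,np.ones((7,7)))
cn=max(cv2.findContours(m,0,2)[0],key=cv2.contourArea); r=cv2.minAreaRect(cn)
print('block',r,[onz(c,u,v,50)[:2].round(0) for u,v in cv2.boxPoints(r)],onz(c,*r[0],50).round(0))
# tubes two views
for a,b in [((145,211),(398,275)),((308,259),(288,181))]: print('tube',two(c,a,cs,b), onz(c,*a,38).round(0))
for n,p,z in [('bell',(271,153),60),('tumb',(374,157),0),('bull',(112,172),40),('box fl',(183,257),62),('fr',(256,257),62),('hl',(188,203),62),('hr',(257,203),62),('mag',(435,224),5),('edge l',(179,177),190),('edge r',(257,180),190)]: print(n,onz(c,*p,z).round(0))
for n,(x,y,z) in {'t':(60,190,130),'b':(80,230,180)}.items(): pass
big=cv2.resize(cv2.cvtColor(t,cv2.COLOR_RGB2BGR)[140:290,75:275],None,fx=4,fy=4,interpolation=2); cv2.imwrite('pics/z1.png',big)
```

```text
mat [array([624., -84.]), array([ 632., -329.]), array([ 440., -331.]), array([431., -90.])] ctr [ 531. -209.    1.]
block ((114.19295501708984, 254.8485565185547), (23.511716842651367, 52.627593994140625), 75.0685806274414) [array([477., 459.]), array([513., 330.]), array([455., 311.]), array([419., 440.])] [466. 385.  50.]
tube (array([581.45865373, 317.240914  ,  34.5019082 ]), np.float64(2.0409197142536524)) [582. 315.  38.]
tube (array([ 461.18311894, -114.83761152,   33.62259441]), np.float64(0.5546165791793665)) [ 461. -115.   38.]
bell [736. -15.  60.]
tumb [ 743. -298.    0.]
bull [684. 407.  40.]
box fl [463. 205.  62.]
fr [465.  19.  62.]
hl [601. 197.  62.]
hr [604.  19.  62.]
mag [ 559. -460.    5.]
edge l [647. 191. 190.]
edge r [642.  12. 190.]
```

View pics/z1.png

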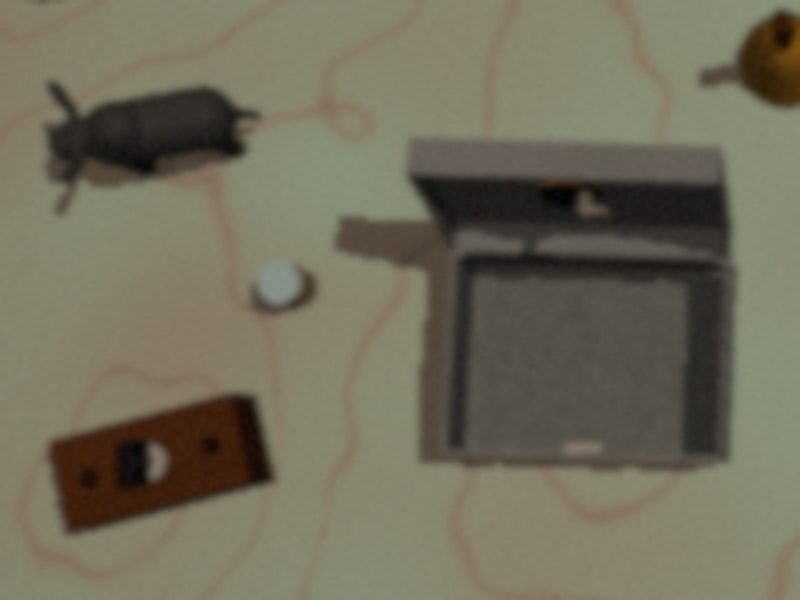

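The crop shows tube 1's cap at crop (280,287) and the block with the key at (145,463). The box's right edge is near 730 and its front edge near 458, and it is turned slightly. I'll go to tube 1 first.

Call:
drive_tool(
  plan=[
    [0,0,0,0,0,-6,1],
    [0,0,0,0,0,-6,1],
    [0,0,0,0,0,-6,1],
    [0,0,0,0,0,-6,1],
    [-4,-2.4,0.8,0,0,0,1],
    [-4,-2.4,0.8,0,0,0,1],
    [-4,-2.4,0.8,0,0,0,1],
    [-4,-2.4,0.8,0,0,0,1],
    [-4,-2.4,0.8,0,0,0,1],
    [-4,-2.4,0.8,0,0,0,1],
  ],
)

```text
t: 1.25
ee_pos: [475.3, 380.1, 356.4]
ee_rot: [3.141, 0.0, -3.142]
force: [0.6, 0.3, 0.9]
opening: 0.999
gripper_force: 0.0
```

Call:
drive_tool(
  plan=[
    [-3,-2,1,0,0,0,1],
    [-3,-2,1,0,0,0,1],
    [-3,-2,1,0,0,0,1],
    [0,0,0,0,0,0,1],
    [0,0,0,0,0,0,1],
  ],
)

```text
t: 1.75
ee_pos: [564.3, 320.8, 326.0]
ee_rot: [-3.142, -0.002, 3.14]
force: [-0.5, 1.0, 0.2]
opening: 1.0
gripper_force: 0.0
```

Run:
```python
from h import *
s=env.sense();print(s['ee_pos'],s['ee_rot'])
im,c=snap('wrist','w1.png')
print(proj(c,(581,317,38)))
```

```text
[564.25367852 320.79874917 325.95707938] [-3.14153357e+00 -1.73409495e-03  3.13988352e+00]
[278.88985901 226.66931489]
```

View pics/w1.png

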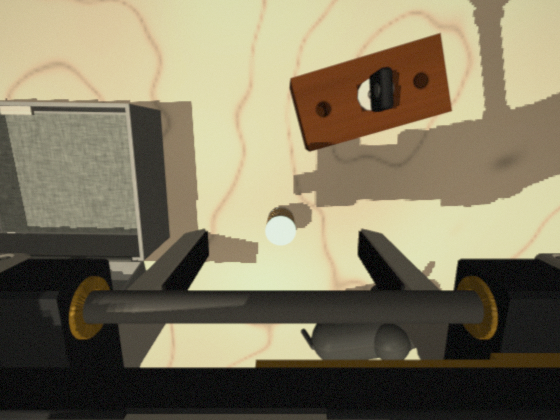

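The cap is at (280,230), 3 px from the prediction, so tube 1 is at about (583,318). The block and key are at (378,90).

Call:
drive_tool(
  plan=[
    [-1.9,-0.3,0,0,0,0,1],
    [0,0,4,0,0,0,1],
    [0,0,4,0,0,0,1],
    [0,0,4,0,0,0,1],
    [0,0,0.4,0,0,0,1],
    [0,0,0,0,0,0,-1],
    [0,0,0,0,0,0,-1],
    [0,0,0,0,0,0,-1],
    [0,0,0,0,0,0,-1],
    [0,0,0,0,0,0,-1],
  ],
  squeeze=25,
)

```text
t: 2.8
ee_pos: [583.0, 318.5, 203.6]
ee_rot: [3.141, 0.001, -3.141]
force: [-0.1, 0.3, -0.4]
opening: 0.612
gripper_force: 0.0
```

Call:
drive_tool(
  plan=[
    [0,0,0,0,0,0,-1],
    [0,0,0,0,0,0,-1],
    [0,0,0,0,0,0,-1],
    [0,0,-4,0,0,0,-1],
    [0,0,-4,0,0,0,-1],
    [0,0,-4,0,0,0,-1],
    [0,0,-2,0,0,0,-1],
    [0,0,0,0,0,0,-1],
  ],
)

```text
t: 3.6
ee_pos: [583.6, 318.6, 346.3]
ee_rot: [3.139, 0.007, -3.142]
force: [0.1, 0.2, -1.9]
opening: 0.288
gripper_force: 25.0
```

Run:
```python
from h import *
im,c=snap('wrist','w2.png')
# box from earlier wrist pic: corner pixels of w1
```

Call:
drive_tool(
  plan=[
    [1.5,-3.6,0,0,0,0,-1],
    [1.5,-3.6,0,0,0,0,-1],
    [1.5,-3.6,0,0,0,0,-1],
    [1.5,-3.6,0,0,0,0,-1],
    [1.5,-3.6,0,0,0,0,-1],
    [0,0,0,0,0,0,-1],
    [0,0,4,0,0,0,-1],
    [0,0,4,0,0,0,-1],
    [0,0,4,0,0,0,-1],
    [0,0,1,0,0,0,-1],
  ],
)

```text
t: 4.65
ee_pos: [507.0, 138.4, 211.3]
ee_rot: [-3.14, -0.005, -3.141]
force: [-8.9, -3.3, 39.5]
opening: 0.293
gripper_force: 25.0
```

Call:
drive_tool(
  plan=[
    [0,0,0.7,0,0,0,-1],
    [0,0,0,0,0,0,-1],
    [0,0,0,0,0,0,0],
    [0,0,0,0,0,0,0],
    [0,0,0,0,0,0,0],
    [0,0,0,0,0,0,0],
    [0,0,-4,0,0,0,0],
    [0,0,-4,0,0,0,0],
    [0,0,-4,0,0,0,0],
    [0,0,-4,0,0,0,0],
  ],
)

```text
t: 5.65
ee_pos: [507.6, 138.4, 366.8]
ee_rot: [3.142, -0.001, -3.142]
force: [0.6, 0.0, 0.2]
opening: 0.499
gripper_force: 0.0
```

Run:
```python
from h import *
s=env.sense();print(s['t'],s['ee_pos'],s['ee_rot'],s['force'])
im,c=snap('wrist','w3.png'); np.save('w3.npy',np.array([c['T']],float))
```

```text
5.65 [507.64831731 138.41072944 366.77876373] [ 3.14150247e+00 -7.24119505e-04 -3.14151526e+00] [0.59864307 0.0293892  0.15623607]
```

View pics/w3.png

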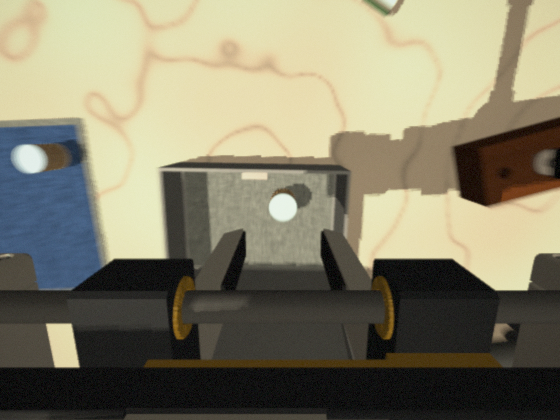

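The tube stands in the box at (283,207). The second tube is on the mat at (30,158), and the box's front top corners are near (163,167) and (350,171).

Call:
drive_tool(
  plan=[
    [0.8,-4.2,0,0,0,0,1],
    [0.8,-4.2,0,0,0,0,1],
    [0.8,-4.2,0,0,0,0,1],
    [0.8,-4.2,0,0,0,0,1],
    [0.8,-4.2,0,0,0,0,1],
    [0.8,-4.2,2,0,0,0,1],
    [0,0,2,0,0,0,1],
    [0,0,0,0,0,0,1],
    [0,0,0,0,0,0,1],
  ],
)

```text
t: 6.6
ee_pos: [459.9, -113.5, 325.3]
ee_rot: [3.141, -0.001, 3.142]
force: [-0.2, 0.2, 0.1]
opening: 1.0
gripper_force: 0.0
```

Run:
```python
from h import *
s=env.sense();print(s['ee_pos'],s['ee_rot'])
im,c=snap('wrist','w4.png')
h=cv2.cvtColor(im,cv2.COLOR_RGB2HSV)
m=cv2.inRange(h,(0,0,190),(180,60,255)); n,l,st,ce=cv2.connectedComponentsWithStats(m)
p=proj(c,(461,-115,38));print(p)
for i in range(1,n):
    if st[i][4]>100 and np.hypot(*(ce[i]-p))<80: print(ce[i],st[i],onz(c,*ce[i],38),onz(c,st[i][0]+st[i][2]/2,st[i][1]+st[i][3]/2,38))
w3={'intrinsics':c['intrinsics'],'T':np.load('w3.npy')[0]}
for u,v in [(163,167),(350,171)]: print('front',onz(w3,u,v,62))
print('tube in box',onz(w3,283,207,41))
```

```text
[ 459.9094547  -113.48685154  325.34661752] [ 3.14064244e+00 -1.01470101e-03  3.14150176e+00]
[280.9278144  210.29091515]
[333.83136899 219.94016319] [ 316  200   44   42 1103] [470.24764045 -66.17072918  38.        ] [471.27037201 -62.2779496   38.        ]
[280.45619835 216.37024793] [266 203  30  27 605] [ 466.76824191 -115.4465983    38.        ] [ 466.89262534 -114.94634628   38.        ]
front [470.99453451  25.4212872   62.        ]
front [474.89538482 202.03176732  62.        ]
tube in box [514.93120133 138.61751922  41.        ]
```

Call:
drive_tool(
  plan=[
    [-0.5,-0.1,0,0,0,0,1],
    [0,0,4,0,0,0,1],
    [0,0,4,0,0,0,1],
    [0,0,3,0,0,0,1],
    [0,0,1,0,0,0,1],
    [0,0,0,0,0,0,-1],
    [0,0,0,0,0,0,-1],
    [0,0,0,0,0,0,-1],
    [0,0,0,0,0,0,-1],
    [0,0,0,0,0,0,-1],
  ],
)

```text
t: 7.65
ee_pos: [465.2, -114.8, 206.6]
ee_rot: [-3.141, 0.002, -3.142]
force: [0.4, 0.1, -0.4]
opening: 0.61
gripper_force: 0.0
```

Call:
drive_tool(
  plan=[
    [0,0,0,0,0,0,-1],
    [0,0,0,0,0,0,-1],
    [0,0,0,0,0,0,-1],
    [0,0,-4,0,0,0,-1],
    [0,0,-4,0,0,0,-1],
    [0,0,-4,0,0,0,-1],
    [0,0,-2,0,0,0,-1],
    [-1,3.5,0,0,0,0,-1],
    [-1,4.4,0,0,0,0,-1],
    [-1,4.4,0,0,0,0,-1],
  ],
)

```text
t: 8.65
ee_pos: [494.9, 9.3, 345.7]
ee_rot: [3.142, 0.0, 3.14]
force: [1.2, -0.2, -0.7]
opening: 0.29
gripper_force: 25.0
```

Call:
drive_tool(
  plan=[
    [-0.8,3.3,0,0,0,0,-1],
    [-0.7,3.3,0,0,0,0,-1],
    [0,0,0,0,0,0,-1],
    [0,0,4,0,0,0,-1],
    [0,0,4,0,0,0,-1],
    [0,0,4,0,0,0,-1],
    [0,0,1,0,0,0,-1],
    [0,0,0.3,0,0,0,-1],
    [0,0,0,0,0,0,-0.1],
    [0,0,0,0,0,0,-0.1],
  ],
)

```text
t: 9.65
ee_pos: [509.8, 73.6, 213.0]
ee_rot: [-3.141, 0.0, 3.141]
force: [-0.4, -0.1, 0.4]
opening: 0.425
gripper_force: 0.0
```

Call:
drive_tool(
  plan=[
    [0,0,0,0,0,0,-0.1],
    [0,0,0,0,0,0,-0.1],
    [0,0,-4,0,0,0,-0.1],
    [0,0,-4,0,0,0,-0.1],
    [0,0,-4,0,0,0,-0.1],
    [0,0,-4,0,0,0,-0.1],
    [0,0,-5,0,0,0,-0.1],
    [0,0,-5,0,0,0,-0.1],
    [0,0,0,0,0,0,-0.1],
  ],
)

```text
t: 10.55
ee_pos: [510.9, 74.3, 479.7]
ee_rot: [3.142, 0.014, -3.142]
force: [0.2, -1.1, 0.3]
opening: 0.448
gripper_force: 0.0
```

Run:
```python
from h import *
a,_=snap('wrist'); b,_=snap('top'); d,_=snap('scene')
s=env.sense();print(s['ee_pos'])
o=np.zeros((560,800,3),np.uint8); o[:420,:560]=a
o[420:,:200]=b[160:300,120:320]; o[:,560:]=cv2.resize(d[100:345,290:395],(240,560))
cv2.imwrite('pics/m5.png',cv2.cvtColor(o,cv2.COLOR_RGB2BGR))
```

```text
[509.57620595  74.25557902 471.86901451]
```

View pics/m5.png

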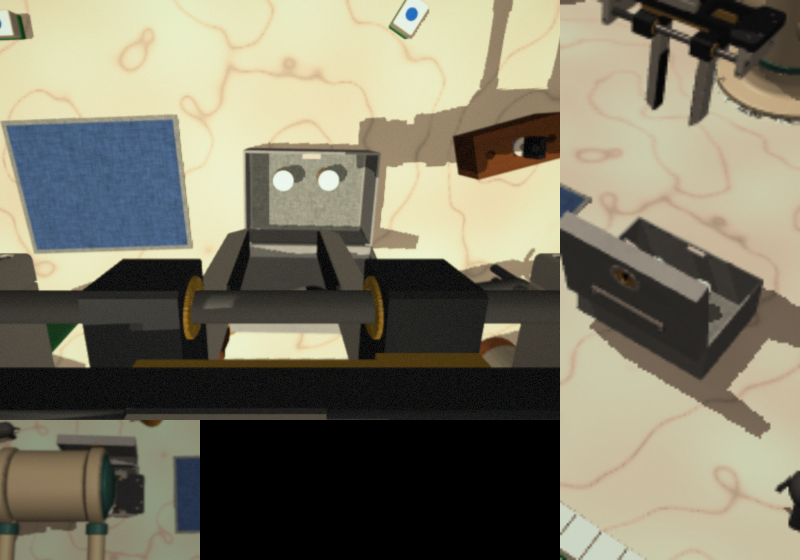

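Both tubes are standing in the box, at (283,180) and (328,180) in the wrist part of the picture. Next I'll shut the lid from behind with closed fingers.

Call:
drive_tool(
  plan=[
    [-4.4,0.9,0,0,0,0,-1],
    [-4.4,0.9,0,0,0,0,-1],
    [-4.4,0.9,0,0,0,0,-1],
    [-4.4,0.7,0,0,0,0,-1],
    [0,0,0,0,0,0,-1],
    [0,0,4,0,0,0,-1],
    [0,0,4,0,0,0,-1],
    [0,0,3,0,0,0,-1],
    [0,0,0,0,0,0,-1],
  ],
)

```text
t: 11.6
ee_pos: [683.3, 108.0, 355.5]
ee_rot: [-3.141, -0.015, 3.142]
force: [-0.1, -0.4, -0.3]
opening: 0.005
gripper_force: 0.0
```

Call:
drive_tool(
  plan=[
    [1.5,0,0,0,0,0,-1],
    [1,0,0,0,0,0,-1],
    [1,0,0,0,0,0,-1],
    [1,0,0,0,0,0,-1],
    [1,0,0,0,0,0,-1],
    [1,0,0,0,0,0,-1],
    [1,0,0,0,0,0,-1],
    [1,0,0,0,0,0,-1],
  ],
)

```text
t: 12.4
ee_pos: [599.8, 108.5, 362.6]
ee_rot: [3.141, -0.001, -3.142]
force: [1.9, 1.0, -1.4]
opening: 0.008
gripper_force: 0.7
```

Run:
```python
from h import *
d,_=snap('scene')
s=env.sense();print(s['ee_pos'],s['force'])
cv2.imwrite('pics/s6.png',cv2.cvtColor(cv2.resize(d[60:345,200:470],None,fx=2,fy=2),cv2.COLOR_RGB2BGR))
```

```text
[598.05644015 108.53858742 362.34194854] [-2.04120797  0.18199773 -0.21768175]
```

View pics/s6.png

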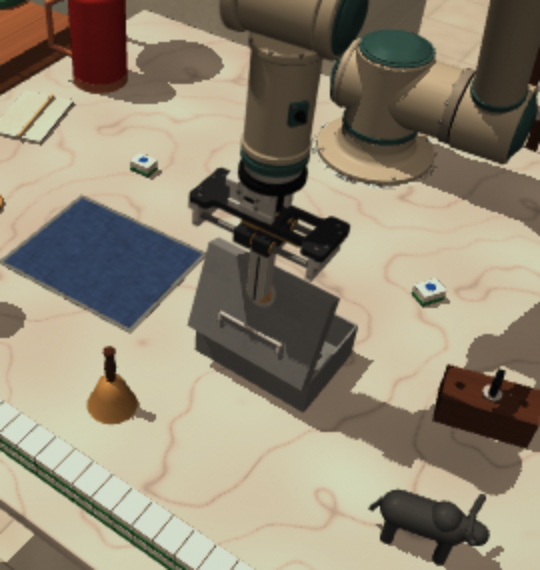

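The lid is coming forward under the fingers and the box is still in place. I'll push a little further, then lift away.

Call:
drive_tool(
  plan=[
    [1,0,0,0,0,0,-1],
    [1,0,0,0,0,0,-1],
    [1,0,0,0,0,0,-1],
    [1,0,0,0,0,0,-1],
    [0.5,0,0,0,0,0,-1],
    [0,0,-1,0,0,0,-1],
    [0,0,-3,0,0,0,-1],
    [0,2,-3,0,0,0,-1],
    [2,4,0,0,0,0,-0.5],
    [2,4,0,0,0,0,-0.5],
  ],
)

```text
t: 13.45
ee_pos: [516.4, 208.9, 434.7]
ee_rot: [3.14, 0.004, 3.139]
force: [0.3, 0.4, 0.0]
opening: 0.141
gripper_force: 0.0
```

Call:
drive_tool(
  plan=[
    [1.2,4,0,0,0,0,-0.5],
    [1.2,4,0,0,0,0,-0.5],
    [1.2,4,0,0,0,0,-0.5],
    [1.2,4,0,0,0,0,-0.5],
    [0,0,0,0,0,0,-0.5],
    [0,0,0,0,0,0,-0.5],
  ],
)

```text
t: 14.05
ee_pos: [467.7, 369.1, 433.1]
ee_rot: [-3.141, 0.001, -3.139]
force: [0.6, -0.1, 0.2]
opening: 0.25
gripper_force: 0.0
```

Run:
```python
from h import *
s=env.sense();print(s['t'],s['ee_pos'],s['ee_rot'])
im,c=snap('wrist'); d,_=snap('scene')
np.save('w7.npy',np.array([c['T']],float))
o=np.zeros((420,800,3),np.uint8); o[:,:560]=im; o[:240,560:]=d[150:390,270:510]
cv2.imwrite('pics/m7.png',cv2.cvtColor(o,cv2.COLOR_RGB2BGR))
```

```text
14.05 [467.74772649 369.0626797  433.07698369] [-3.14119139e+00  8.21446262e-04 -3.13939788e+00]
```

View pics/m7.png

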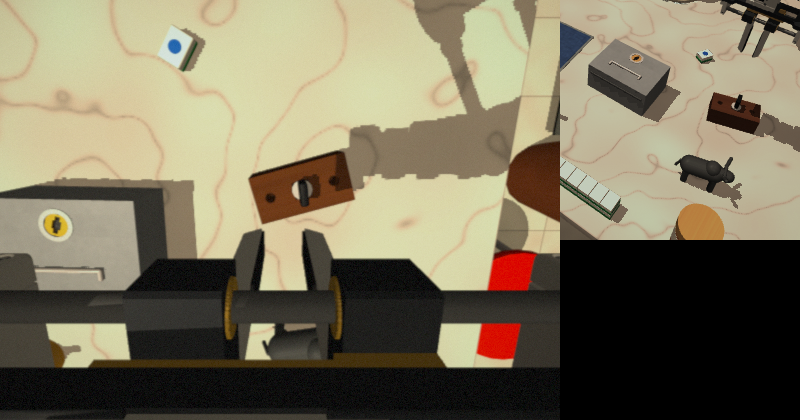

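The lid is shut in both views. The lock ring is at (56,225), and the key's bow is at (304,193), long across the block's short side. I'll close in over the key for a precise fix.

Run:
```python
from h import *
K=env.get_calibration('wrist')['intrinsics']; c={'intrinsics':K,'T':np.load('w7.npy')[0]}
print('key bow86',onz(c,304,193,76),'lock',onz(c,56,225,85),'blk',onz(c,301,187,50))
print(env.sense()['ee_pos'])
```

```text
key bow86 [466.67552664 393.05741491  76.        ] lock [502.34337837 111.1637239   85.        ] blk [464.23843255 391.1479819   50.        ]
[468.25901703 367.62587399 432.97754715]
```

Call:
drive_tool(
  plan=[
    [0,1.2,3,0,0,0,0.2],
    [0.2,1.2,3,0,0,0,0.2],
    [0,0,3,0,0,0,0.2],
    [0,0,1,0,0,0,0.2],
    [0,0,0,0,0,0,0.2],
    [0,0,0,0,0,0,0.2],
  ],
)

```text
t: 14.75
ee_pos: [466.8, 391.8, 334.0]
ee_rot: [3.141, 0.002, 3.14]
force: [0.6, -0.3, -0.0]
opening: 0.598
gripper_force: 0.0
```

Run:
```python
from h import *
s=env.sense();print(s['t'],s['ee_pos'],s['ee_rot'])
im,c=snap('wrist','w8.png'); np.save('w8.npy',np.array([c['T']],float))
cv2.imwrite('pics/w8z.png',cv2.cvtColor(cv2.resize(im[90:270,160:420],None,fx=3,fy=3,interpolation=2),cv2.COLOR_RGB2BGR))
```

```text
14.75 [466.76425216 391.81171173 334.01937336] [3.14060917e+00 1.81925883e-03 3.14036330e+00]
```

View pics/w8z.png

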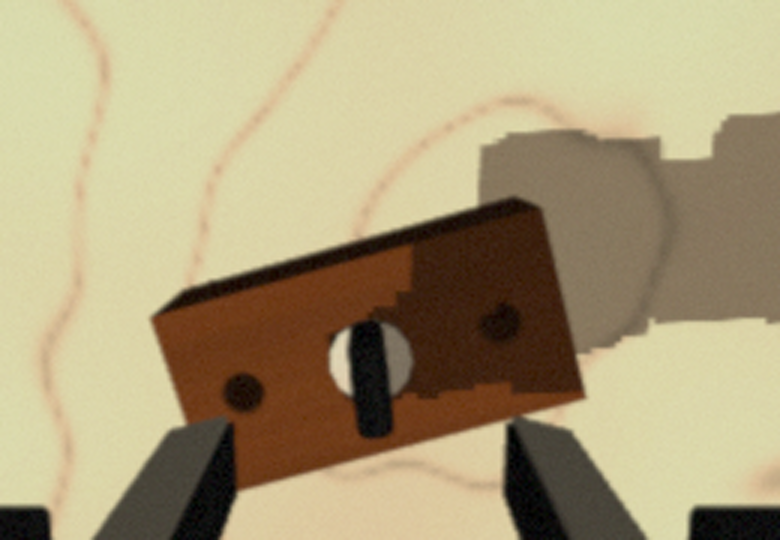

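The close view shows the collar centred at (283.3,210.3). The bow runs from (282.3,196.7) to (285,235.7), about 4° off the world x axis. The pencil holes are at (241,220.7) and (326.7,197.3).

Run:
```python
from h import *
K=env.get_calibration('wrist')['intrinsics']; c={'intrinsics':K,'T':np.load('w8.npy')[0]}; c7={'intrinsics':K,'T':np.load('w7.npy')[0]}
print('collar',onz(c,283.3,210.3,54),'hole',(onz(c,241,220.7,50)+onz(c,326.7,197.3,50))/2)
im=cv2.cvtColor(cv2.imread('pics/w8.png'),cv2.COLOR_BGR2HSV)
m=cv2.inRange(im,(0,0,0),(180,255,25)); m[:190]=0;m[240:]=0;m[:,:265]=0;m[:,300:]=0
cn=max(cv2.findContours(m,0,1)[0],key=cv2.contourArea);r=cv2.minAreaRect(cn);print(r)
ys,xs=np.nonzero(m); 
for row in range(196,238,3):
    q=xs[ys==row]; 
    if len(q): print(row,q.min(),q.max(),end=' | ')
b=cv2.boxPoints(r).round(1);print(b)
for z in(76,86): print(z,[onz(c,*p,z)[:2].round(1) for p in b])
print('bow end far top(86)',onz(c,284.8,236,86),' two-view lock-free check of top',two(c,(284.8,236),c7,(304.5,206)))
```

```text
collar [466.83822337 392.47296255  54.        ] hole [466.74157332 392.63876538  50.        ]
((283.0792541503906, 215.71340942382812), (37.21542739868164, 10.38056468963623), 83.6598129272461)
199 278 285 | 202 278 286 | 205 278 286 | 208 278 287 | 211 278 287 | 214 278 288 | 217 278 288 | 220 279 288 | 223 279 289 | 226 279 289 | 229 280 289 | 232 280 289 | [[275.9 197.8]
 [286.2 196.6]
 [290.3 233.6]
 [280.  234.8]]
76 [array([450.8, 386.4]), array([449.8, 394.8]), array([481.2, 398.2]), array([482.3, 389.6])]
86 [array([448.7, 386.7]), array([447.8, 394.6]), array([477.8, 397.9]), array([478.8, 389.7])]
bow end far top(86) [479.84889988 393.52925196  86.        ]  two-view lock-free check of top (array([479.53740725, 393.32157371,  86.49507024]), np.float64(0.4843350533604238))
```

Call:
drive_tool(
  plan=[
    [-0.5,-4,-0.5,0,0,0,0.2],
    [-0.5,-4,-0.5,0,0,0,0.2],
    [-0.5,-4,-0.5,0,0,0,0.2],
    [-0.5,-4,-0.5,0,0,0,0.2],
    [-0.5,-4,-0.5,0,0,0,0.2],
    [-0.5,-4,-0.5,0,0,0,0.2],
    [-0.5,-4,0,0,0,0,0.2],
    [0,0,0,0,0,0,0.2],
    [0,0,0,0,0,0,0.2],
  ],
)

```text
t: 15.7
ee_pos: [501.3, 111.5, 364.2]
ee_rot: [3.141, 0.003, 3.139]
force: [0.8, -0.4, 0.2]
opening: 0.599
gripper_force: 0.0
```

Run:
```python
from h import *
s=env.sense();print(s['t'],s['ee_pos'],s['ee_rot'])
im,c=snap('wrist','w9.png'); np.save('w9.npy',np.array([c['T']],float))
cv2.imwrite('pics/w9z.png',cv2.cvtColor(cv2.resize(im[130:270,160:420],None,fx=3,fy=3,interpolation=2),cv2.COLOR_RGB2BGR))
print(proj(c,(502,111,85)))
```

```text
15.7 [501.25473725 111.53011611 364.24854922] [3.14063257e+00 2.98805196e-03 3.13900157e+00]
[282.00238059 210.85796972]
```

Call:
drive_tool(
  plan=[
    [0,0,0,0,0,8.5,0.2],
    [0,0,0,0,0,8.5,0.2],
    [0,0,0,0,0,8.5,0.2],
    [0,0,0,0,0,8.5,0.2],
    [0,0,0,0,0,8.5,0.2],
    [0,0,0,0,0,8.5,0.2],
    [0,0,0,0,0,8.5,0.2],
    [0,0,0,0,0,8.5,0.2],
    [0,0,0,0,0,0,0.2],
    [0,0,0,0,0,0,0.2],
  ],
)

```text
t: 16.75
ee_pos: [500.8, 113.4, 362.9]
ee_rot: [3.141, -0.0, 1.96]
force: [0.2, -0.5, 0.3]
opening: 0.6
gripper_force: 0.0
```

Run:
```python
from h import *
s=env.sense();print(s['t'],s['ee_pos'],s['ee_rot'])
im,c=snap('wrist','w10.png'); np.save('w10.npy',np.array([c['T']],float))
a=cv2.imread('pics/w9.png'); b=cv2.imread('pics/w10.png')
o=np.vstack([cv2.resize(x[140:270,180:400],None,fx=2.2,fy=2.2,interpolation=2) for x in(a,b)]); print(o.shape)
cv2.imwrite('pics/m10.png',o)
```

```text
16.75 [500.78092629 113.41220279 362.92528877] [ 3.14104554e+00 -1.50258681e-04  1.95966711e+00]
(572, 484, 3)
```

View pics/m10.png

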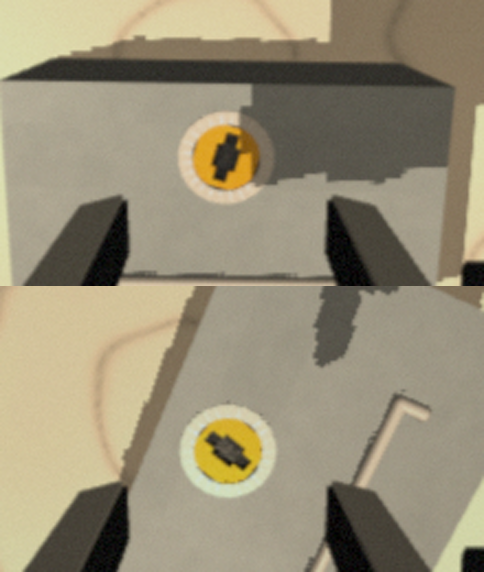

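The ring is centred near crop (225,158) in the top half and (228,450) in the bottom half. The slot is visibly turned about 19° clockwise from the box's x axis, so I'll measure it by mask in both views.

Run:
```python
from h import *
K=env.get_calibration('wrist')['intrinsics']
est=[]
for n in('w9','w10'):
    c={'intrinsics':K,'T':np.load(n+'.npy')[0]}; im=cv2.imread(f'pics/{n}.png'); h=cv2.cvtColor(im,cv2.COLOR_BGR2HSV)
    m=cv2.inRange(h,(15,130,60),(35,255,255)); m[:170]=0;m[260:]=0;m[:,:255]=0;m[:,:]=m
    m[:,315:]=0
    cn=max(cv2.findContours(m,0,1)[0],key=cv2.contourArea); hull=cv2.convexHull(cn); e=cv2.fitEllipse(hull)
    k=np.zeros_like(m); cv2.fillConvexPoly(k,hull,255); k=cv2.erode(k,np.ones((3,3)))
    d=((im.max(2)<75)&(k>0)); ys,xs=np.nonzero(d)
    P=np.array([onz(c,u,v,85)[:2] for u,v in zip(xs,ys)]); w,V=np.linalg.eigh(np.cov(P.T)); a=np.degrees(np.arctan2(V[1,1],V[0,1]))
    p=onz(c,*e[0],85); ps=P.mean(0); print(n,'plug',e[0],p[:2].round(2),'slot ctr',ps.round(2),'ang',(a+90)%180-90,np.sqrt(w),len(xs))
    est.append(p[:2])
y1,y2=3.139,1.95967
R1=R.from_euler('z',y1).as_matrix()[:2,:2];R2=R.from_euler('z',y2).as_matrix()[:2,:2]
b=np.linalg.solve(R1-R2,est[0]-est[1]); print('bias along tool x, y(world-handed)',b,'true',est[0]-R1@b, 'world bias at yaw pi',R1@b)
c={'intrinsics':K,'T':np.load('w9.npy')[0]}
# lid front edge (z 85) in crop coordinates of top half
L=[(180+(u)/2.2,140+v/2.2) for u,v in((3,80),(453,88))]
q=[onz(c,*p,85) for p in L];print(q,np.degrees(np.arctan2(q[1][0]-q[0][0],q[1][1]-q[0][1])))
```

```text
w9 plug (282.415283203125, 211.17074584960938) [502.29 111.37] slot ctr [502.27 111.26] ang -17.214332148215448 [1.99914727 4.65192063] 136
w10 plug (283.3910217285156, 214.56626892089844) [502.53 111.13] slot ctr [502.64 110.59] ang -16.213009896822058 [2.28442554 5.50543399] 77
bias along tool x, y(world-handed) [-0.05241863 -0.2984305 ] true [502.23531341 111.06766716] world bias at yaw pi [0.05319218 0.29829359]
[array([470.88481761,  24.13536809,  85.        ]), array([474.68522932, 201.3061715 ,  85.        ])] 1.2288377058242228
```

Call:
drive_tool(
  plan=[
    [0,0,0,0,0,-8.1,0.2],
    [0,0,0,0,0,-8.1,0.2],
    [0,0,0,0,0,-8.1,0.2],
    [0,0,0,0,0,-8.1,0.2],
    [0,0,0,0,0,-8.1,0.2],
    [0,0,0,0,0,-8.1,0.2],
    [0,0,0,0,0,-8.1,0.2],
    [0,0,0,0,0,-8.1,0.2],
    [0,0,0,0,0,-8.1,0.2],
    [0,0,0,0,0,0,0.2],
  ],
)

```text
t: 17.8
ee_pos: [500.9, 112.6, 362.7]
ee_rot: [3.141, 0.0, -3.054]
force: [0.1, 0.9, 0.2]
opening: 0.605
gripper_force: 0.0
```

Call:
drive_tool(
  plan=[
    [0.2,4,0,0,0,0,0],
    [0.1,4,0,0,0,0,0],
    [0.2,4,0,0,0,0,0],
    [0.1,4,0,0,0,0,0],
    [0.2,4,0,0,0,0,0],
    [0.1,4,0,0,0,0,0],
    [0.1,4.2,3,0,0,0,0],
    [0,0,1,0,0,0,0],
    [0,0,0,0,0,0,0],
    [0,0,0,0,0,0,0],
  ],
)

```text
t: 18.8
ee_pos: [467.1, 390.5, 323.7]
ee_rot: [-3.141, -0.0, -3.057]
force: [-0.4, -0.1, 0.5]
opening: 0.497
gripper_force: 0.0
```

```bash
cat >> h.py <<'E'
def need(x,y,z,yaw):
    s=env.sense(); T=R.from_euler('xyz',s['ee_rot']); d=T.inv().apply(np.array([x,y,z])-s['ee_pos'])/10
    w=np.degrees((T.inv()*R.from_euler('xyz',[np.pi,0,yaw])).as_rotvec())
    print('t',s['t'],'pos',s['ee_pos'].round(1),'rot',s['ee_rot'].round(4),'F',s['force'].round(1),'M',s['ft_torque'].round(2),'shift cm',d.round(2),'turn',w.round(2))
E
python3 -c "
from h import *
need(466.8,392.5,257,np.pi+np.radians(5))"
```

```text
t 18.8 pos [467.1 390.5 323.7] rot [-3.1407e+00 -4.0000e-04 -3.0570e+00] F [-0.4 -0.1  0.5] M [0.09 0.   0.01] shift cm [0.01 0.21 6.67] turn [-0.05 -0.02 -0.15]
```

Call:
drive_tool(
  plan=[
    [0,0.2,3,0,0,0,0],
    [0,0,3,0,0,0,0],
    [0,0,0.7,0,0,0,0],
    [0,0,0,0,0,0,0],
    [0,0,0,0,0,0,-1],
    [0,0,0,0,0,0,-1],
    [0,0,0,0,0,0,-1],
    [0,0,0,0,0,0,-1],
    [0,0,0,0,0,0,-1],
    [0,0,0,0,0,0,-1],
  ],
  squeeze=35,
)

```text
t: 19.8
ee_pos: [466.8, 393.3, 257.0]
ee_rot: [3.141, 0.001, -3.056]
force: [-0.4, -0.6, 1.9]
opening: 0.103
gripper_force: 35.0
```

Call:
drive_tool(
  plan=[
    [0,0,0,0,0,0,-1],
    [0,0,0,0,0,0,-1],
    [0,0,0,0,0,0,-1],
  ],
)

```text
t: 20.1
ee_pos: [466.8, 393.2, 257.0]
ee_rot: [3.141, 0.0, -3.056]
force: [-0.2, 0.2, 4.0]
opening: 0.105
gripper_force: 35.0
```

```bash
python3 -c "
from h import *
need(466.8,392.5,370,np.pi+np.radians(5))"
```

```text
t 20.1 pos [466.8 393.2 257. ] rot [ 3.1413e+00  5.0000e-04 -3.0559e+00] F [-0.2  0.2  4. ] M [-0.01  0.13 -0.01] shift cm [  0.    -0.07 -11.3 ] turn [ 0.02  0.03 -0.09]
```

Call:
drive_tool(
  plan=[
    [0,0,-3,0,0,0,-1],
    [0,0,-4,0,0,0,-1],
    [0,0,-4,0,0,0,-1],
    [0,0,0,0,0,7.2,-1],
    [0,0,0,0,0,7.2,-1],
    [0,0,0,0,0,7.2,-1],
    [0,0,0,0,0,0,-1],
  ],
)

```text
t: 20.8
ee_pos: [466.7, 393.1, 366.0]
ee_rot: [-3.141, -0.001, 2.85]
force: [-0.4, -0.1, -0.9]
opening: 0.101
gripper_force: 35.0
```

```bash
python3 -c "
from h import *
need(502.2,111.2,345,np.pi-np.radians(16.7))"
```

```text
t 20.8 pos [466.7 393.1 366. ] rot [-3.1411e+00 -6.0000e-04  2.8504e+00] F [-0.4 -0.1 -0.9] M [ 0.   -0.03  0.01] shift cm [-11.5  -25.98   2.11] turn [-0.03 -0.04  0.02]
```

Call:
drive_tool(
  plan=[
    [-1.6,-3.7,0,0,0,0,-1],
    [-1.6,-3.7,0,0,0,0,-1],
    [-1.6,-3.7,0,0,0,0,-1],
    [-1.7,-3.7,0,0,0,0,-1],
    [-1.6,-3.7,0,0,0,0,-1],
    [-1.7,-3.7,0,0,0,0,-1],
    [-1.7,-3.8,1,0,0,0,-1],
    [0,0,1,0,0,0,-1],
    [0,0,0,0,0,0,-1],
    [0,0,0,0,0,0,-1],
  ],
)

```text
t: 21.8
ee_pos: [502.1, 111.8, 346.3]
ee_rot: [3.141, -0.001, 2.852]
force: [-0.0, -0.4, -0.1]
opening: 0.103
gripper_force: 35.0
```

Run:
```python
from h import *
need(502.2,111.2,312,np.pi-np.radians(16.7))
im,c=snap('wrist'); d,cs=snap('scene')
p=proj(cs,(502,111,85)).astype(int); print(p)
a=cv2.resize(im[150:310,200:370],None,fx=3,fy=3,interpolation=2); b=cv2.resize(d[p[1]-45:p[1]+35,p[0]-40:p[0]+40],(300,300),interpolation=2)
o=np.zeros((480,810,3),np.uint8);o[:,:510]=a;o[:300,510:]=b
cv2.imwrite('pics/m11.png',cv2.cvtColor(cv2.resize(o,(790,468)),cv2.COLOR_RGB2BGR))
```

```text
t 21.8 pos [502.1 111.8 346.3] rot [ 3.1411e+00 -1.1000e-03  2.8517e+00] F [-0.  -0.4 -0.1] M [-0.01  0.    0.01] shift cm [-0.03 -0.05  3.43] turn [ 0.03 -0.07  0.09]
[345 207]
```

View pics/m11.png

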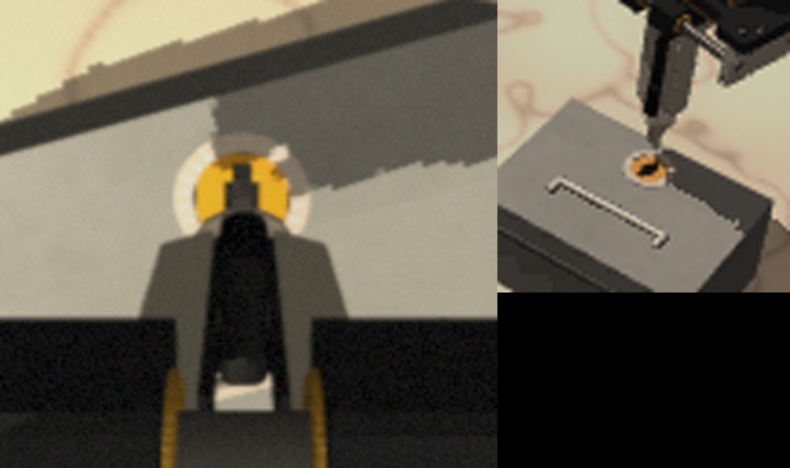

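The key hangs over the plug in the same column (243), with the slot parallel to the bow. I'll lower it now.

Call:
drive_tool(
  plan=[
    [0,-0.05,1.5,0,0,0,-1],
    [0,0,1,0,0,0,-1],
    [0,0,0.5,0,0,0,-1],
    [0,0,0.5,0,0,0,-1],
    [0,0,0.3,0,0,0,-1],
    [0,0,0,0,0,0,-1],
  ],
)

```text
t: 22.5
ee_pos: [502.0, 110.7, 308.3]
ee_rot: [-3.141, -0.001, 2.85]
force: [0.0, 0.5, 0.1]
opening: 0.103
gripper_force: 35.0
```

```bash
python3 -c "
from h import *
need(502.2,111.2,292,np.pi-np.radians(16.7))"
```

```text
t 22.5 pos [502.  110.7 308.3] rot [-3.1415e+00 -5.0000e-04  2.8504e+00] F [0.  0.5 0.1] M [ 0.    0.02 -0.05] shift cm [-0.    0.05  1.63] turn [-0.01 -0.03  0.02]
```

Call:
drive_tool(
  plan=[
    [0,0,0.5,0,0,0,-1],
    [0,0,0.5,0,0,0,-1],
    [0,0,0.3,0,0,0,-1],
    [0,0,0.3,0,0,0,-1],
    [0,0,0,0,0,0,-1],
    [0,0,0,0,0,0,-1],
  ],
)

```text
t: 23.1
ee_pos: [502.1, 110.6, 292.6]
ee_rot: [3.142, -0.0, 2.85]
force: [0.2, 0.2, -0.9]
opening: 0.104
gripper_force: 35.0
```

```bash
python3 -c "
from h import *
need(502.2,111.2,292,np.pi-np.radians(16.7))"
```

```text
t 23.1 pos [502.1 110.6 292.6] rot [ 3.1415e+00 -1.0000e-04  2.8502e+00] F [ 0.2  0.2 -0.9] M [ 0.05 -0.01  0.05] shift cm [0.01 0.06 0.06] turn [ 0. -0.  0.]
```

Call:
drive_tool(
  plan=[
    [0,0,0.1,0,0,0,-1],
    [0,0,0,0,0,0,-1],
    [0,0,0,0,0,6,-1],
    [0,0,0,0,0,6,-1],
    [0,0,0,0,0,6,-1],
    [0,0,0,0,0,6,-1],
    [0,0,0,0,0,6,-1],
    [0,0,0,0,0,6,-1],
    [0,0,0,0,0,0,-1],
    [0,0,0,0,0,0,-1],
  ],
)

```text
t: 24.1
ee_pos: [502.3, 110.7, 292.0]
ee_rot: [3.141, 0.0, 2.224]
force: [0.8, -0.2, 3.5]
opening: 0.103
gripper_force: 35.0
```

```bash
python3 -c "
from h import *
need(502.2,111.2,292,np.pi-np.radians(87.2))"
```

```text
t 24.1 pos [502.3 110.7 292. ] rot [3.1405e+00 4.0000e-04 2.2240e+00] F [ 0.8 -0.2  3.5] M [ 0.06 -0.03 -0.01] shift cm [ 0.05  0.02 -0.  ] turn [ 0.07  0.   34.62]
```

Call:
drive_tool(
  plan=[
    [0,0,0,0,0,6,-1],
    [0,0,0,0,0,6,-1],
    [0,0,0,0,0,6,-1],
    [0,0,0,0,0,6,-1],
    [0,0,0,0,0,6,-1],
    [0,0,0,0,0,4,-1],
    [0,0,0,0,0,2,-1],
    [0,0,0,0,0,0,-1],
    [0,0,0,0,0,0,-1],
    [0,0,0,0,0,0,-1],
  ],
)

```text
t: 25.1
ee_pos: [502.2, 110.6, 292.0]
ee_rot: [3.141, -0.0, 1.595]
force: [-0.3, -0.1, 6.0]
opening: 0.102
gripper_force: 35.0
```

Run:
```python
from h import *
need(502.2,111.2,292,np.pi-np.radians(87.2))
```

```text
t 25.1 pos [502.2 110.6 292. ] rot [ 3.1410e+00 -1.0000e-04  1.5947e+00] F [-0.3 -0.1  6. ] M [-0.02  0.2   0.03] shift cm [ 0.06  0.   -0.  ] turn [ 0.03 -0.01 -1.43]
```

Call:
drive_tool(
  plan=[
    [0,0,0,0,0,3,-1],
    [0,0,0,0,0,2,-1],
    [0,0,0,0,0,0,-1],
    [0,0,0,0,0,0,-1],
    [0,0,0,0,0,0,-1],
  ],
)

```text
t: 25.6
ee_pos: [502.1, 110.6, 292.0]
ee_rot: [3.141, -0.0, 1.507]
force: [-0.9, 0.5, 4.7]
opening: 0.105
gripper_force: 35.0
```

Run:
```python
from h import *
need(502.2,111.2,292,np.pi-np.radians(87.2))
```

```text
t 25.6 pos [502.1 110.6 292. ] rot [ 3.1411e+00 -2.0000e-04  1.5072e+00] F [-0.9  0.5  4.7] M [-0.06  0.23 -0.02] shift cm [ 0.06  0.   -0.  ] turn [ 0.03 -0.01 -6.44]
```

Call:
drive_tool(
  plan=[
    [0,0,0,0,0,3,-1],
    [0,0,0,0,0,3,-1],
    [0,0,0,0,0,0,-1],
    [0,0,0,0,0,0,-1],
  ],
)

```text
t: 26.0
ee_pos: [502.1, 110.6, 292.0]
ee_rot: [3.141, -0.0, 1.403]
force: [-1.9, 0.5, 5.9]
opening: 0.103
gripper_force: 35.0
```

Run:
```python
from h import *
need(502.2,111.2,292,np.pi-np.radians(87.2))
for i in range(3): env.camera('top'); print(env.sense()['ft_torque'])
```

```text
t 26.0 pos [502.1 110.6 292. ] rot [ 3.1412e+00 -2.0000e-04  1.4030e+00] F [-1.9  0.5  5.9] M [-0.    0.24  0.13] shift cm [ 0.06 -0.   -0.  ] turn [ 2.000e-02 -1.000e-02 -1.241e+01]
[0.02440555 0.24246053 0.19507877]
[0.05429406 0.23105478 0.09582511]
[-0.00991499  0.2010191   0.16023827]
```

Call:
drive_tool(
  plan=[
    [0,0,0,0,0,3,-1],
    [0,0,0,0,0,0,-1],
    [0,0,0,0,0,0,-1],
    [0,0,0,0,0,0,-1],
  ],
)

```text
t: 26.55
ee_pos: [502.1, 110.7, 292.0]
ee_rot: [3.141, -0.0, 1.352]
force: [-0.4, 1.5, 6.0]
opening: 0.104
gripper_force: 35.1
```

Run:
```python
from h import *
need(502.2,111.2,292,np.pi-np.radians(87.2))
for i in range(3): env.camera('top'); print(env.sense()['ft_torque'])
```

```text
t 26.55 pos [502.1 110.7 292. ] rot [ 3.1411 -0.      1.3516] F [-0.4  1.5  6. ] M [0.   0.24 0.41] shift cm [ 0.05 -0.01 -0.  ] turn [  0.03   0.   -15.36]
[0.05715851 0.26145818 0.43799159]
[0.05632523 0.24457577 0.38118684]
[0.00956894 0.22187526 0.40462398]
```

The torque rose to 0.4 N m, so the plug is at its stop. I'll ease the turn off and draw the key straight out.

Call:
drive_tool(
  plan=[
    [0,0,0,0,0,-4,-1],
    [0,0,0,0,0,-4,-1],
    [0,0,0,0,0,-3,-1],
    [0,0,0,0,0,0,-1],
    [0,0,-0.3,0,0,0,-1],
    [0,0,-0.3,0,0,0,-1],
    [0,0,0,0,0,0,-1],
  ],
)

```text
t: 27.4
ee_pos: [502.1, 110.6, 297.6]
ee_rot: [-3.142, -0.0, 1.541]
force: [-0.5, -0.4, -0.5]
opening: 0.103
gripper_force: 35.0
```

Run:
```python
from h import *
need(502.2,111.2,350,np.pi-np.radians(87.2))
```

```text
t 27.4 pos [502.1 110.6 297.6] rot [-3.1415 -0.      1.5414] F [-0.5 -0.4 -0.5] M [-0.08  0.03 -0.09] shift cm [ 0.07  0.01 -5.24] turn [-0.   -0.   -4.48]
```

Call:
drive_tool(
  plan=[
    [0,0,-0.5,0,0,0,-1],
    [0,0,-0.5,0,0,0,-1],
    [0,0,-0.5,0,0,0,-1],
    [0,0,-1,0,0,0,-1],
    [0,0,-2,0,0,0,-1],
    [0,0,-2.3,0,0,0,-1],
    [0,0,0,0,0,-8,-1],
    [0,0,0,0,0,-8,-1],
    [0,0,0,0,0,-8,-1],
    [0,0,0,0,0,-8,-1],
  ],
)

```text
t: 28.4
ee_pos: [502.0, 110.6, 366.5]
ee_rot: [3.141, 0.0, 2.106]
force: [0.1, -0.8, -0.4]
opening: 0.105
gripper_force: 35.0
```

Call:
drive_tool(
  plan=[
    [0,0,0,0,0,-8,-1],
    [0,0,0,0,0,-8,-1],
    [0,0,0,0,0,-8,-1],
    [0,0,0,0,0,-8,-1],
    [0,0,0,0,0,-8,-1],
    [0,0,0,0,0,-8,-1],
    [0,0,0,0,0,-8,-1],
    [0,0,0,0,0,-8.5,-1],
    [0,0,0,0,0,0,-1],
    [0,0,0,0,0,0,-1],
  ],
)

```text
t: 29.4
ee_pos: [502.1, 110.6, 366.1]
ee_rot: [3.141, 0.001, -3.061]
force: [0.1, -0.1, -0.2]
opening: 0.107
gripper_force: 35.0
```

Run:
```python
from h import *
need(466.8,392.7,366,np.pi+np.radians(5))
im,c=snap('wrist','w12.png'); 
h=cv2.cvtColor(im,cv2.COLOR_RGB2HSV); cv2.imwrite('pics/m12.png',cv2.cvtColor(cv2.resize(im[130:270,180:400],None,fx=3,fy=3,interpolation=2),cv2.COLOR_RGB2BGR))
```

```text
t 29.4 pos [502.1 110.6 366.1] rot [ 3.1415e+00  6.0000e-04 -3.0608e+00] F [ 0.1 -0.1 -0.2] M [ 0.1  -0.04 -0.02] shift cm [1.24e+00 2.84e+01 1.00e-02] turn [ 0.01  0.04 -0.37]
```

View pics/m12.png

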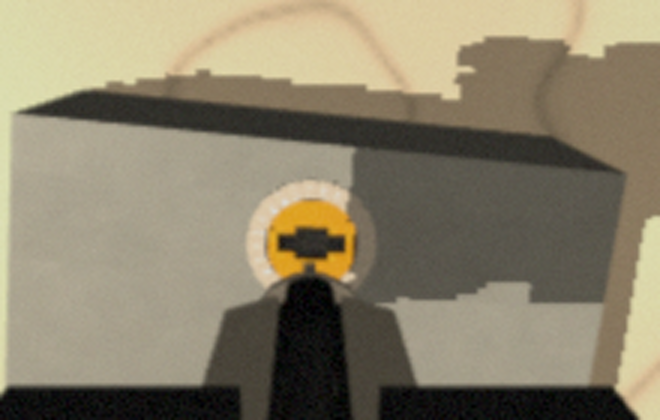

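The slot lies across the box at about 84°, so it is locked, and the box has not moved. The key goes back to the block.

Call:
drive_tool(
  plan=[
    [0.2,4,0,0,0,0,-1],
    [0.2,4,0,0,0,0,-1],
    [0.2,4,0,0,0,0,-1],
    [0.2,4,0,0,0,0,-1],
    [0.2,4,0,0,0,0,-1],
    [0.2,4.2,0,0,0,0,-1],
    [0,4.2,2,0,0,0,-1],
    [0,0,3,0,0,0,-1],
    [0,0,0,0,0,0,-1],
    [0,0,0,0,0,0,-1],
  ],
)

```text
t: 30.45
ee_pos: [466.3, 392.4, 315.5]
ee_rot: [-3.141, -0.001, -3.059]
force: [0.4, 0.5, 0.2]
opening: 0.105
gripper_force: 35.0
```

Run:
```python
from h import *
need(466.8,392.7,257,np.pi+np.radians(5))
```

```text
t 30.45 pos [466.3 392.4 315.5] rot [-3.1405e+00 -1.3000e-03 -3.0587e+00] F [0.4 0.5 0.2] M [0.   0.06 0.01] shift cm [-0.06  0.04  5.85] turn [-0.06 -0.08 -0.25]
```

Call:
drive_tool(
  plan=[
    [-0.05,0,1.5,0,0,0,-1],
    [0,0,1.5,0,0,0,-1],
    [0,0,1.5,0,0,0,-1],
    [0,0,0.8,0,0,0,-1],
    [0,0,0.5,0,0,0,-1],
    [0,0,0,0,0,0,-1],
    [0,0,0,0,0,0,-1],
  ],
)

```text
t: 31.15
ee_pos: [467.3, 392.6, 258.5]
ee_rot: [3.141, 0.001, -3.058]
force: [0.1, -0.2, -0.7]
opening: 0.106
gripper_force: 35.0
```

Run:
```python
from h import *
need(466.8,392.7,257,np.pi+np.radians(5))
```

```text
t 31.15 pos [467.3 392.6 258.5] rot [ 3.1408e+00  1.4000e-03 -3.0582e+00] F [ 0.1 -0.2 -0.7] M [ 0.07 -0.04  0.01] shift cm [0.05 0.01 0.15] turn [ 0.04  0.08 -0.22]
```

Call:
drive_tool(
  plan=[
    [0,0,0.15,0,0,0,-1],
    [0,0,0,0,0,0,-0.5],
    [0,0,0,0,0,0,-0.5],
    [0,0,0,0,0,0,-0.5],
    [0,0,-1,0,0,0,-0.5],
    [0,0,-4,0,0,0,-0.5],
    [0,0,-4,0,0,0,-0.5],
    [0,0,-4,0,0,0,-0.5],
    [0,0,0,0,0,0,-0.5],
    [0,0,0,0,0,0,-0.5],
  ],
)

```text
t: 32.15
ee_pos: [466.8, 392.6, 387.9]
ee_rot: [3.14, 0.003, -3.058]
force: [0.2, -0.3, 0.2]
opening: 0.252
gripper_force: 0.0
```

Run:
```python
from h import *
need(537,265,380,np.pi/2-.02)
im,c=snap('wrist'); d,_=snap('scene'); t,ct=snap('top')
o=np.zeros((420,800,3),np.uint8)
o[:,:420]=cv2.resize(im[120:260,210:350],None,fx=3,fy=3)
o[:300,430:790]=cv2.resize(d[220:300,400:496],(360,300))
cv2.imwrite('pics/m13.png',cv2.cvtColor(o,cv2.COLOR_RGB2BGR))
```

```text
t 32.15 pos [466.8 392.6 387.9] rot [ 3.1400e+00  2.8000e-03 -3.0577e+00] F [ 0.2 -0.3  0.2] M [0.05 0.03 0.01] shift cm [ -5.93 -13.31   0.78] turn [2.000e-01 5.000e-02 9.595e+01]
```

View pics/m13.png

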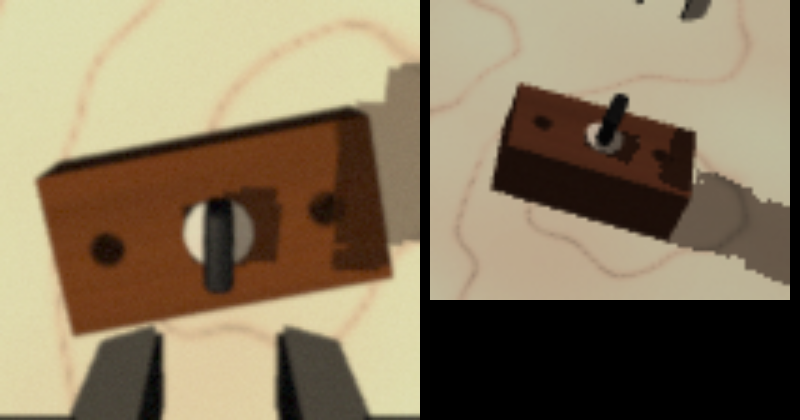

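The key is standing seated in the middle hole. Next comes the push, with two spread fingers low on the box's left wall.

Call:
drive_tool(
  plan=[
    [-1.5,-3.4,0,0,0,0,1],
    [-1.5,-3.4,0,0,0,0,1],
    [-1.5,-3.4,0,0,0,0,1],
    [-1.4,-3.6,0,0,0,0,1],
    [0,0,0,0,0,8,1],
    [0,0,0,0,0,8,1],
    [0,0,0,0,0,8,1],
    [0,0,0,0,0,8,1],
    [0,0,0,0,0,8,1],
    [0,0,0,0,0,8,1],
  ],
)

```text
t: 33.3
ee_pos: [537.0, 259.9, 384.3]
ee_rot: [-3.138, -0.002, 2.382]
force: [-0.1, -0.3, -0.2]
opening: 0.994
gripper_force: 0.0
```

Call:
drive_tool(
  plan=[
    [0,0,0,0,0,8,1],
    [0,0,0,0,0,8,1],
    [0,0,0,0,0,8,1],
    [0,0,0,0,0,8,1],
    [0,0,0,0,0,8,1],
    [0,0,0,0,0,8,1],
    [0,0,4,0,0,0,1],
    [0,0,4,0,0,0,1],
    [0,0,0,0,0,0,1],
  ],
)

```text
t: 34.2
ee_pos: [534.6, 259.1, 299.6]
ee_rot: [-3.128, 0.005, 1.55]
force: [-1.5, 0.0, 0.1]
opening: 0.998
gripper_force: 0.0
```

Run:
```python
from h import *
need(537,255,222,np.pi/2-.02)
```

```text
t 34.2 pos [534.6 259.1 299.6] rot [-3.1279  0.0051  1.5499] F [-1.5  0.   0.1] M [-0.03  0.08  0.03] shift cm [-0.36  0.35  7.76] turn [-0.78  0.29 -0.05]
```

Call:
drive_tool(
  plan=[
    [0,0.2,3,0,0,0,1],
    [0,0,3,0,0,0,1],
    [0,0,1.7,0,0,0,1],
    [0,0,0,0,0,0,1],
    [-1.5,0,0,0,0,0,1],
    [-1.5,0,0,0,0,0,1],
    [-1,0,0,0,0,0,1],
    [-1,0,0,0,0,0,1],
    [-1,0,0,0,0,0,1],
    [-1,0,0,0,0,0,1],
  ],
)

```text
t: 35.2
ee_pos: [538.3, 191.1, 230.4]
ee_rot: [3.138, -0.007, 1.547]
force: [0.5, 9.6, 1.6]
opening: 1.002
gripper_force: 5.0
```

Call:
drive_tool(
  plan=[
    [-1,0,0,0,0,0,1],
    [-1.2,0,0,0,0,0,1],
    [-1.5,0,0,0,0,0,1],
    [-1.5,0,0,0,0,0,1],
    [-1.5,0,0,0,0,0,1],
    [-1.5,0,0,0,0,0,1],
    [-1.5,0,0,0,0,0,1],
    [-1,0,0,0,0,0,1],
    [-0.5,0,0,0,0,0,1],
    [0,0,0,0,0,0,1],
  ],
)

```text
t: 36.2
ee_pos: [535.8, 78.5, 230.3]
ee_rot: [3.139, -0.004, 1.547]
force: [1.1, 6.7, 2.7]
opening: 1.0
gripper_force: 3.2
```

```bash
cat > mt.py <<'E'
from h import *
t,c=snap('top'); h=cv2.cvtColor(t,cv2.COLOR_RGB2HSV)
cv2.imwrite('pics/t_last.png',cv2.cvtColor(t,cv2.COLOR_RGB2BGR))
w,cw=snap('wrist')
cv2.imwrite('pics/w_last.png',cv2.cvtColor(w,cv2.COLOR_RGB2BGR))
need(531,-111,222,np.pi/2)
E
python3 mt.py
```

```text
t 36.3 pos [535.7  78.6 230.3] rot [ 3.1389 -0.0039  1.5469] F [1.1 5.1 1.9] M [ 0.82  0.11 -0.28] shift cm [-18.97  -0.02   0.76] turn [ 0.16 -0.22 -1.37]
```

View pics/t_last.png

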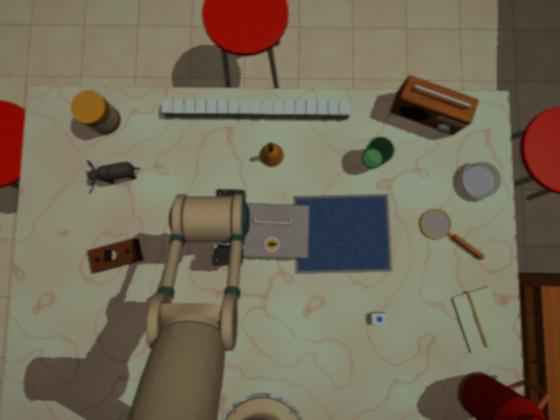

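The box is sliding straight with its right edge at column 309 and its rows within the mat's (196–271). About 189 mm remain.

Call:
drive_tool(
  plan=[
    [-1,0,0,0,0,0,1],
    [-1.5,0,0,0,0,0,1],
    [-1.5,0,0,0,0,0,1],
    [-1.5,0,0,0,0,0,1],
    [-1.5,0,0,0,0,0,1],
    [-1.5,0,0,0,0,0,1],
    [-1.5,0,0,0,0,0,1],
    [-1.5,0,0,0,0,0,1],
    [-1.5,0,0,0,0,0,1],
    [-1.5,0,0,0,0,0,1],
  ],
)

```text
t: 37.3
ee_pos: [532.3, -65.3, 230.3]
ee_rot: [3.139, -0.007, 1.547]
force: [0.9, 12.4, 5.7]
opening: 1.0
gripper_force: 6.4
```

Call:
drive_tool(
  plan=[
    [-1.5,0,0,0,0,0,1],
    [-1,0,0,0,0,0,1],
    [-0.7,0,0,0,0,0,1],
    [-0.5,0,0,0,0,0,1],
    [0,0,0,0,0,0,1],
    [3,0,0,0,0,0,1],
    [4,0,0,0,0,0,1],
    [0,0,-4,0,0,0,1],
    [0,0,-5,0,0,0,1],
    [0,0,-5,0,0,0,1],
  ],
)

```text
t: 38.3
ee_pos: [532.3, -34.0, 370.8]
ee_rot: [-3.141, -0.0, 1.55]
force: [1.3, 0.4, 0.6]
opening: 1.001
gripper_force: 0.0
```

Call:
drive_tool(
  plan=[
    [3,0,-3,0,0,0,1],
    [4,0,0,0,0,0,1],
    [4,0,0,0,0,0,1],
    [4,0,0,0,0,0,1],
    [4,0,0,0,0,0,1],
    [4,0,0,0,0,0,1],
    [4,0,0,0,0,0,1],
    [0,0,0,0,0,0,1],
    [0,0,0,0,0,0,1],
  ],
)

```text
t: 39.2
ee_pos: [538.4, 236.0, 399.3]
ee_rot: [3.141, 0.001, 1.551]
force: [0.2, -1.0, 0.6]
opening: 1.003
gripper_force: 0.0
```

```bash
python3 mt.py
python3 - <<'E'
import cv2
t=cv2.imread('pics/t_last.png'); cv2.imwrite('pics/t_z.png',cv2.resize(t[130:290,75:405],None,fx=2.4,fy=2.4,interpolation=2))
E
```

```text
t 39.3 pos [538.6 234.8 399.3] rot [3.1415e+00 7.0000e-04 1.5491e+00] F [-0.4  0.3  0.3] M [-0.03  0.1   0.02] shift cm [-3.458e+01 -1.000e-02  1.775e+01] turn [ 0.    0.04 -1.24]
```

View pics/t_z.png

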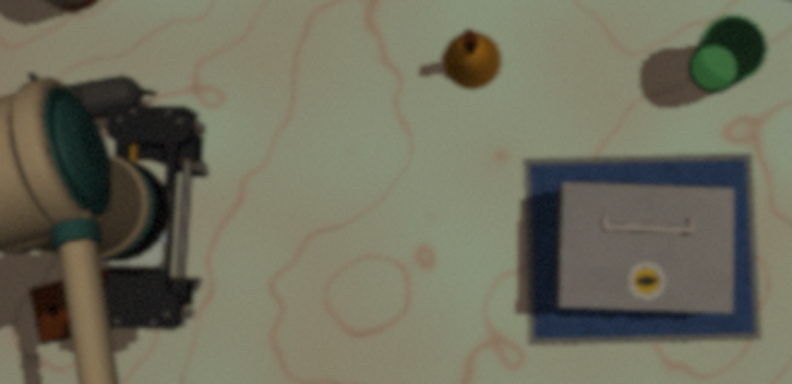

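The box stands inside the mat on all sides with the slot still across it. I'll check the margins by numbers, then hand in.

Run:
```python
from h import *
c=env.get_calibration('top'); f=lambda u,v,z:onz(c,75+u/2.4,130+v/2.4,z)[:2]
M=[f(*p,1) for p in((526,160),(750,156),(758,337),(533,341))]
B=[f(*p,85) for p in((560,182),(735,187),(733,313),(558,308))]
o=np.mean(M,0); ey=(M[0]-M[1]+M[3]-M[2]);ey/=np.linalg.norm(ey);ex=np.array([ey[1],-ey[0]])
L=[np.round([(b-o)@ex,(b-o)@ey],1).tolist() for b in B];print('mat',o,'box corners in mat',L)
if all(abs(x)<103 and abs(y)<128 for x,y in L): print(env.close_job())
```

```text
mat [ 531.2153318  -209.93051648] box corners in mat [[67.0, 96.0], [58.5, -87.7], [-72.6, -79.7], [-64.3, 101.4]]
the job is handed in; nothing more can be done
None
```

Job handed in: both coin tubes are in the locked cash box, the key is back in the block's middle hole, and the box stands on the mat about 27 mm or more inside every edge; the judge gave no result.

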